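Nest the glaze cups and hold the caddy's dust flap at its balance point

ROBOT

A 7-joint arm with a two-finger parallel gripper is mounted at the origin on the work surface. World frame = base frame: x ahead of the robot, y to its left, z up, the work surface at z = 0. Lengths are in m, angles in degrees, forces in N, time in s.
With the tool pointing down it reaches from about 0.425 to 0.875 m from the base axis. Payload 4.7 kg.
Tool frame: the origin (TCP) lies at the very end of the fingers, on their centre line; the grasp point (between the pads) lies 19 mm behind it; z points along the fingers, y is the direction in which the jaws open and shut (so a half turn about z gives the same grasp; the last joint's range is limited). The gripper opens to 87 mm and grips with 3 to 60 N. Pads are 19 mm wide; open, the fingers measure 117 mm over their backs; the gripper's body (75 mm by 190 mm) begins 51 mm behind the grasp point.
Start: joints at [68.188, 18.392, -4.016, 83.108, 1.295, 78.541, -3.26], TCP at [0.25, -0.6, 0.223] pointing down, gripper open.
Joint ranges: [-163.93, 163.93], [-17.29, 119.83], [-79.2, 71.16], [3.27, 140.29], [-89.18, 269.18], [5.43, 117.66], [-154.24, 154.24]. Speed limits (degrees/s): [147.25, 147.25, 180, 180, 180, 180, 180].

INTERFACE

Orientations are given as [roll, pitch, yaw] about the fixed x, y, z axes, in that order (R = Rz(yaw) Ry(pitch) Rx(roll)).
In Python, from cell import * gives the robot as it stands.
- The arm moves only by the tool drive_tool, never from a script. Its argument "moves" is text: rows parted by semicolons, each of 5 numbers parted by spaces: the shift along the tool's x, y, z in m, then the turn about the tool's z in degrees, then the gripper's target within -1 to 1 (fully open at 1, half-way at 0, shut at -1). In form: x y z yaw fingers; .... A call has exactly 8 rows; each row is the pose to reach, as a shift and turn from the pose commanded when the call began, along the tool's axes at that moment; what a row does not reach only later rows make up. A row lasts 1/10 s, in which the tool goes at most 50 mm and 8.59 degrees, less where a joint would pass 70% of its speed; a pose out of reach is approached as far as the arm can. A call with a gripper value outside its range is refused whole. The fingers move at their own pace and stop on an object; "grip_force" is the grip in N (left out, the last holds). Time passes only in rows, so rows that repeat a pose let the fingers close, or fill a call up. It gives the time, the measured TCP pose, the force and the opening at its end, in the units of the state.
- get_obs(): the state, without advancing time (a new reading comes with each control period).
- read_camera(name): name is "scene" or "side" or "wrist"; returns (picture, depth): 420x560x3 uint8, red, green, blue; 420x560 float32, m along the optical axis (not along the pixel's ray), 0 where there is no reading.
- calibration(name): a dict with "intrinsics" (3x3 intrinsics, pixels), "cam_to_world" (4x4, takes a point from camera to world coordinates); the wrist camera has in their place "T_tool_cam" (4x4, takes a point from camera to tool coordinates, whose origin is the TCP and whose axes are the flange's). Camera axes: x right, y up, looking along -z (the intrinsics and any distortion apply to the point x, -y, -z); pixel columns grow to the right and rows downward; lengths in m; the calibration is good to about 2 mm. The wrist camera is an equidistant fisheye: a pixel r from the principal point sees the ray r / f radians off the axis. A picture is of the moment at which its call begins: read the wrist's pose just before it. calibration takes no time and is no camera call.
- sign_off(): hands the job in, once; it reports no verdict.
Trained networks look in the newest picture that a camera, given by its name, has taken for a name from the list of things; names that differ only in an ending like _2 or _b are one class to them, and where a whole thing is asked for, a point or a joint stands for the part that bears it (a point fixed in the world has none). Each returns a list of dicts, best first, with "conf" (0 to 1); they miss things now and then, are a little off and sometimes report something else, mostly with a low value. They report only what shows in the picture. A call takes as long as a camera call. They do not tell look-alikes from the thing itself.
- search_frame(camera, name): "uv" ([column, row] in pixels, amid what is visible of it).
- pinpoint(camera, name): "uv" ([column, row] in pixels: a listed point, or the origin of a listed thing).
The state is a dict: "time_s": time; "qpos": joint angles; "joint_velocities": joint speeds; "effort": joint torques, N m; "tool_pos": TCP position; "tool_rot": TCP orientation; "force": force on the tool from outside, world axes, zero at the start; "wrist_torque": the same for the moment, N m; "grip_width": finger opening in m.
Only numpy, scipy, OpenCV 4.12 (cv2) and the standard library are available. Lean on these libraries where they do the work, as an engineer would, in place of code of your own. Each camera call takes 0.05 s, during which the arm holds its last target. There are 200 camera calls.

TASK

Get the glaze caddy ready for me to fit the flap's stay: nest the cups in the caddy, first the white medium cup inside the blue large one, then the red small cup inside the white one, each standing upright and let go, with the blue cup left in the caddy. Then take the dust flap by its yellow bar, swing it up from its stop to its balance point, where it stands upright over its hinge, and finish while still gripping the bar and holding the flap still there; do not let it topple in over the cups. Leave everything else on the table alone.

Things in the scene. Friction and masses are not known exactly. Their poses are not given: they have to be found in the camera images.
- caddy: Low tray fixed to the table, grey floor, aluminium edges, 220 (x) x 200 (y) mm. Origin at the centre of its underside, z up; floor top at 10 mm, rims 22 mm high on three sides. Its +y side has the flap's hinge; two stop posts 125 mm high stand 209 mm out along +y, at x = +-78 mm.
- flap: Hinged dust flap: green panel 170 wide, 6 thick, 10 to 145 mm out from the hinge; two 8 mm square struts (own x +-80, to 207 mm) carry a yellow bar. About 0.35 kg, hinge almost frictionless. Origin on the hinge line, x along it as the caddy's, z from hinge to bar. Starts leaning 45 degrees out (caddy +y) on a stop; balanced when z is vertical; second stop 45 degrees in. Off balance it falls.
- flap_swing (a joint): Swing angle of the dust flap in rad: 0 = leaning out on its stop (start), 0.785 = balance point, upright, 1.571 = fallen in over the tray.
- flap_hinge (a point): Middle of the flap's hinge line, 110 mm from the caddy's origin along its +y and 35 mm above the table.
- flap_bar (a point): Middle of the axis of the yellow round bar at the flap's outer edge: 12 mm diameter, parallel to the hinge (caddy x), 205 mm from the hinge line, 152 mm of free length between its struts, 54 mm clear between bar and panel. The bar is fixed to the flap but, being round, can turn between gripping fingers.
- cup_large: Blue ceramic cup, loose, standing in the caddy: outside diameter 88 mm, height 50 mm, wall 4 mm, floor 6 mm thick. Origin at the centre of its underside, z to the rim.
- cup_medium: White ceramic cup on the table: outside diameter 58 mm (52 mm at the foot), height 82 mm, wall 4 mm, floor 6 mm, about 0.16 kg. Origin at the centre of its underside, z to the rim. Nested, its underside is 6 mm above the blue cup's and its rim 38 mm above the blue rim.
- cup_small: Slim red cup on the table: outside diameter 32 mm (30 mm at the foot), height 118 mm, wall 4 mm, about 0.09 kg. Origin at the centre of its underside, z to the rim. Nested, its underside is 6 mm above the white cup's and its rim 42 mm above the white rim.
- amber_bottle: Bystander: amber glass bottle, diameter 52, height 110 mm. Origin at the centre of its underside.
- white_jar: Bystander: white jar, diameter 60, height 60 mm. Origin at the centre of its underside.
- red_vase: Bystander: small red vase, diameter 80, height 105 mm. Origin at the centre of its underside.
- brush: Bystander: paint brush 180 mm long lying on the table, origin at its underside's centre.
- glue_bottle: Bystander: white bottle with orange cap, diameter 40, height 90 mm. Origin at the centre of its underside.
- tape_roll: Bystander: yellow tape roll lying flat, diameter 70, height 20 mm. Origin at the centre of its underside.
Things that resemble listed ones, but are neither listed nor needed, are in the scene too. Several things have the shape of the cup_small; the one meant has the colours described above.

How it is judged (in metres and radians):
On the way, in this order (a step that is already met when the one before it is completed fails the run):
1. the white cup stands upright inside the blue cup, in the caddy, let go (horizontal distance between cup_medium and cup_large below 0.02 m and z of cup_medium in the frame of cup_large between 0.002 and 0.01 m and angle between cup_medium's own z axis and vertical below 0.12 rad and contact force between the fingers and cup_medium below 0.1 N and x of cup_large in the frame of caddy between -0.07 and 0.07 m and y of cup_large in the frame of caddy between -0.07 and 0.07 m and z of cup_large in the frame of caddy below 0.014 m and angle between cup_large's own z axis and vertical below 0.1 rad), for 0.2 s.
2. the red cup stands upright inside the white cup, let go (all of step 1 and horizontal distance between cup_small and cup_medium below 0.013 m and z of cup_small in the frame of cup_medium between 0.002 and 0.01 m and angle between cup_small's own z axis and vertical below 0.12 rad and contact force between the fingers and cup_small below 0.1 N), for 0.2 s.
3. the flap is gripped and held still at its balance point (value of joint flap_swing between 0.695 and 0.875 rad and velocity of joint flap_swing between -0.1 and 0.1 rad/s and contact force between the fingers and flap above 1 N), for 0.3 s.
At the end, for the whole second after the job is handed in: Flap within 5 degrees of upright, still, fingers gripping it (over 1 N), no cup touching it; white cup in the blue (axes within 20 mm), red in the white (13 mm), each within 4 mm of resting on the floor below, upright within 0.12 rad and let go; blue cup upright on the caddy floor (all of step 2 and all of step 3 and contact force between flap and cup_large below 0.1 N and contact force between flap and cup_medium below 0.1 N and contact force between flap and cup_small below 0.1 N); the arm keeps its last pose, push and grip.
It fails at once if the flap topples in over the tray (0.4 rad past upright) (value of joint flap_swing above 1.19 rad).
It fails at once if a bystander on the table is moved more than 30 mm or knocked over (distance of any of amber_bottle, white_jar, red_vase, brush, glue_bottle, tape_roll from where it was at the start of the episode above 0.03 m or angle between any of amber_bottle, white_jar, red_vase, glue_bottle's own z axis and vertical above 0.5 rad).
It also fails if it takes over 72 s, if anything falls off the work surface, if the arm or the gripper's body presses on something with over 40 N, if the wrist force passes 120 N, or if a joint passes its speed limit or range.

## Working session

There is one attempt and no reset: what is moved stays moved. The work goes in short steps, Python scripts to look and compute and a tool call to move; the robot and the scene stay as the last step left them, time stands still between calls to the robot, and variables do not carry over. Pictures are saved under pics/ and viewed, about 8 in all and at most 12, crops included, and the job is handed in when it is done.

Besides the shell and the picture viewer there is one more tool, called after "Emit:" as name(argument=value, ...), one argument or row to a line, values as JSON. drive_tool: Moves the arm, as the interface text tells. Its arguments: {"type":"object","properties":{"moves":{"type":"string"},"grip_force":{"type":"number"}},"required":["moves"]}

```bash
mkdir -p pics; cat > h.py <<'E'
import numpy as np, cv2
from cell import *
from scipy.spatial.transform import Rotation as R
def save(name, fn):
    im,d=read_camera(name); cv2.imwrite('pics/'+fn,im[:,:,::-1]); np.savez('pics/'+fn[:-4]+'.npz',im=im,d=d); return im,d
def cloud(name,d):
    c=calibration(name);K=np.array(c['intrinsics']);T=np.array(c['cam_to_world'])
    v,u=np.mgrid[:d.shape[0],:d.shape[1]]
    P=np.stack([(u-K[0,2])/K[0,0]*d,-(v-K[1,2])/K[1,1]*d,-d],-1)
    return P@T[:3,:3].T+T[:3,3]
E
python3 - <<'E'
from h import *
print(get_obs()); 
for n in ('scene','side','wrist'):
    print(n,calibration(n))
a,d1=save('scene','s0.png');b,d2=save('side','d0.png')
print((d1==0).mean(),(d2==0).mean())
for n in ['caddy','flap','cup_large','cup_medium','cup_small','flap_bar','flap_hinge']:
    for c in('scene','side'):
        print(n,c,[(np.round(x['uv']),round(x['conf'],2)) for x in pinpoint(c,n)[:5]])
E
```

```text
{'time_s': 0.0, 'qpos': array([68.18844342, 18.44105552, -4.01770025, 83.17361942,  1.29296705,
       78.53982719, -3.26207893]), 'joint_velocities': array([-0.00929406, -0.0004687 ,  0.0306385 , -0.0291394 ,  0.02699078,
       -0.03455983, -0.15446313]), 'effort': array([-1.29582400e-03, -4.91276908e+01, -4.04449292e-01, -3.12530065e+01,
       -6.39346079e-02,  4.36358177e-02,  1.51313980e-04]), 'tool_pos': array([ 0.24977472, -0.59950871,  0.2214504 ]), 'tool_rot': array([-1.79890635e+02,  2.94295576e-03,  2.26208540e+01]), 'force': array([-1.22039468,  0.08149815, -0.42159213]), 'wrist_torque': array([-0.0108186 , -0.02561259,  0.00493793]), 'grip_width': 0.08708606759386621}
scene {'intrinsics': array([[489.19562461,   0.        , 282.4104776 ],
       [  0.        , 489.19562461, 207.92408278],
       [  0.        ,   0.        ,   1.        ]]), 'cam_to_world': array([[-0.27955274, -0.63957085,  0.71610013,  1.53711317],
       [ 0.96001472, -0.17462153,  0.21881284,  0.26130609],
       [-0.01489981,  0.7486364 ,  0.66281335,  1.04148526],
       [ 0.        ,  0.        , 
[... 1163 characters left out ...]
 [(array([322., 241.]), 0.96)]
flap side []
cup_large scene [(array([286., 241.]), 0.85)]
cup_large side [(array([287., 230.]), 0.8)]
cup_medium scene [(array([211., 197.]), 0.79)]
cup_medium side [(array([377., 210.]), 0.72), (array([177., 289.]), 0.53), (array([332., 201.]), 0.5)]
cup_small scene [(array([181., 220.]), 0.89), (array([201., 227.]), 0.71), (array([221., 219.]), 0.66)]
cup_small side [(array([353., 191.]), 0.74), (array([333., 199.]), 0.68), (array([341., 211.]), 0.63), (array([262., 241.]), 0.59)]
flap_bar scene [(array([375., 217.]), 0.93)]
flap_bar side [(array([222., 219.]), 0.95)]
flap_hinge scene [(array([318., 244.]), 0.93)]
flap_hinge side [(array([264., 240.]), 0.8)]
```

View pics/s0.png

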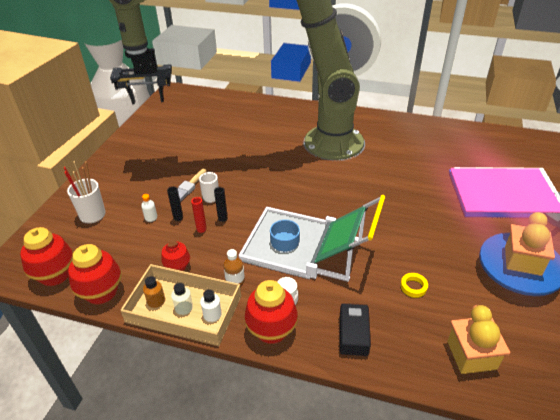

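View pics/d0.png

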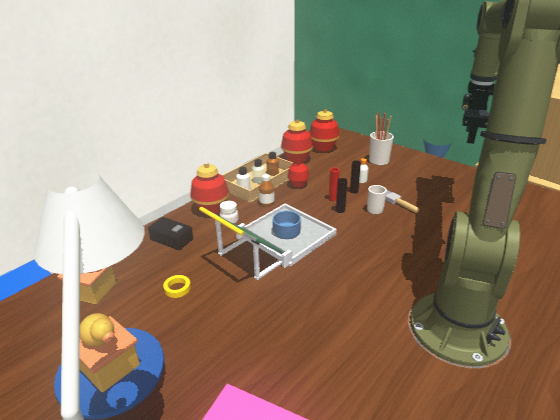

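Scene view: the red slim cup is at (199,215), with black look-alikes at (176,203) and (221,204). The white cup is at (209,185); the brush pot at (90,205) resembles it. The blue cup is at (285,234) in the caddy, and the flap's yellow bar is at (376,217). Side view: red is at (334,185), blacks at (341,195) and (355,176), white at (376,200), blue at (286,223) and the bar at (225,220). I choose by colour.

```bash
cat > m.py <<'E'
from h import *
from scipy.optimize import least_squares
def circ(P,r):
    f=least_squares(lambda p:np.hypot(P[:,0]-p[0],P[:,1]-p[1])-r,P.mean(0)[:2],loss='soft_l1',f_scale=.001); return f.x,np.sqrt(np.mean(f.fun**2))
def meas(cam,fn):
    z=np.load(fn);im,d=z['im'],z['d'];P=cloud(cam,d);hsv=cv2.cvtColor(im,cv2.COLOR_RGB2HSV);ok=d>0
    return im,hsv,P,ok
E
python3 - <<'E'
from m import *
box={'scene':dict(red=(188,190,211,238),white=(196,168,222,200),blue=(262,212,308,258),bar=(360,190,392,245),b1=(166,180,185,224),b2=(213,183,230,224),cad=(235,200,370,290)),
'side':dict(red=(327,163,342,204),white=(364,182,390,216),blue=(265,205,308,242),bar=(195,203,275,255),b1=(334,175,348,215),b2=(348,158,362,196),cad=(210,200,340,280))}
for cam,fn in(('scene','pics/s0.npz'),('side','pics/d0.npz')):
    im,hsv,P,ok=meas(cam,fn)
    for n,(a,b,c,e) in box[cam].items():
        m=np.zeros(ok.shape,bool);m[b:e,a:c]=1;m&=ok
        h,s,v=[hsv[...,i].astype(int) for i in range(3)]
        if n=='red': m&=((h<8)|(h>172))&(s>150)
        if n=='white': m&=(s<70)&(v>90)
        if n=='blue': m&=(h>95)&(h<125)&(s>90)
        if n=='bar': m&=(h>22)&(h<36)&(s>150)
        if n in('b1','b2'): m&=(v<60)
        Q=P[m]
        if n=='cad':
            m2=np.abs(Q[:,2]-.010)<.005;q=Q[m2]
            print(cam,n,'floor n',len(q),q.min(0).round(3),q.max(0).round(3),cv2.minAreaRect((q[:,:2]*1000).astype(np.float32)));
            q=Q[np.abs(Q[:,2]-.022)<.003];print('   rim',cv2.minAreaRect((q[:,:2]*1000).astype(np.float32)));continue
        print(cam,n,m.sum(),'z pct',np.percentile(Q[:,2],[1,50,99]).round(4),'med',np.median(Q,0).round(4))
        top=np.percentile(Q[:,2],99)
        if n=='bar':
            c0=Q.mean(0);_,_,V=np.linalg.svd(Q-c0);t=(Q-c0)@V[0];print('   dir',V[0].round(3),'ends',(c0+t.min()*V[0]).round(4),(c0+t.max()*V[0]).round(4),len(Q))
        else:
            r={'red':.016,'white':.028,'blue':.044,'b1':.016,'b2':.016}[n]
            q=Q[(Q[:,2]>.02)&(Q[:,2]<top-.012)]
            if n=='blue':q=Q[Q[:,2]>top-.004]
            print('   circ',circ(q,r),'rim top',Q[Q[:,2]>top-.003].mean(0).round(4))
E
```

```text
scene red 382 z pct [-0.0017  0.0715  0.1204] med [ 0.5816 -0.2904  0.0715]
   circ (array([ 0.57074114, -0.29602014]), np.float64(0.002068732690761831)) rim top [ 0.572  -0.296   0.1196]
scene white 425 z pct [0.0015 0.0616 0.0865] med [ 0.4394 -0.326   0.0616]
   circ (array([ 0.4220222 , -0.32601711]), np.float64(0.002643661027338062)) rim top [ 0.4409 -0.3129  0.0908]
scene blue 763 z pct [0.013  0.0354 0.0628] med [ 0.5538 -0.0323  0.0354]
   circ (array([ 0.56290606, -0.03159348]), np.float64(0.0034909645538325033)) rim top [ 0.5785 -0.0264  0.0614]
scene bar 212 z pct [0.1776 0.1851 0.19  ] med [0.5835 0.2209 0.1851]
   dir [ 0.998 -0.058 -0.008] ends [0.4893 0.2262 0.1857] [0.6598 0.2164 0.1843] 212
scene b1 313 z pct [0.0033 0.0709 0.1187] med [ 0.5547 -0.3806  0.0709]
   circ (array([ 0.54268672, -0.38716456]), np.float64(0.002471348651223404)) rim top [ 0.5492 -0.3848  0.1175]
scene b2 309 z pct [0.001  0.0714 0.1198] med [ 0.521  -0.2454  0.0714]
   circ (array([ 0.50850918, -0.25076203]), np.float64(0.0021658657489073098)) rim top [ 0.517  -0.2465  0.1185]
scene cad floo
[... 914 characters left out ...]
97] ends [0.8642 0.1784 0.1523] [0.4892 0.2366 0.1895] 202
side b1 271 z pct [0.0005 0.0676 0.1192] med [ 0.5031 -0.2366  0.0676]
   circ (array([ 0.51116172, -0.24860941]), np.float64(0.0023305601073144396)) rim top [ 0.5046 -0.2414  0.118 ]
side b2 236 z pct [0.0021 0.0646 0.1169] med [ 0.538  -0.3734  0.0646]
   circ (array([ 0.54629296, -0.38491718]), np.float64(0.0028450096077826856)) rim top [ 0.5408 -0.3805  0.1162]
side cad floor n 2036 [ 0.405 -0.28   0.005] [0.824 0.19  0.015] ((583.8665771484375, 5.622222900390625), (424.623779296875, 410.6313171386719), 39.17839431762695)
   rim ((576.8604736328125, -26.250885009765625), (430.2685852050781, 363.3298034667969), 60.676963806152344)
```

```bash
cat > go.py <<'E'
import sys
from h import *
o=get_obs();p=np.array(o['tool_pos']);M=R.from_euler('xyz',o['tool_rot'],degrees=True)
def to(t,yaw=None):
    s=M.inv().apply(np.array(t)-p); return s.round(4),(None if yaw is None else round((o['tool_rot'][2]-yaw+180)%360-180,1))
if __name__=='__main__':
    a=list(map(float,sys.argv[1:])); print(p.round(4),o['tool_rot'].round(2),o['grip_width'],o['force'].round(1),'t',o['time_s'],'q7',o['qpos'][6].round(1)); print(to(a[:3],a[3] if len(a)>3 else None))
E
python3 go.py .422 -.325 .2 40
python3 - <<'E'
import cv2
a=cv2.imread('pics/s0.png')[160:245,140:240];b=cv2.imread('pics/d0.png')[150:225,310:425]
a=cv2.resize(a,(400,340),interpolation=2);b=cv2.resize(b,(400,340),interpolation=2)
cv2.imwrite('pics/c1.png',cv2.hconcat([a,b]))
E
```

```text
[ 0.25   -0.6     0.2226] [179.99   0.    22.62] 0.08718327850931709 [-1.5 -1.   0.5] t 0.8 q7 -3.3
(array([ 0.2646, -0.1877,  0.0226]), np.float64(-17.4))
```

View pics/c1.png

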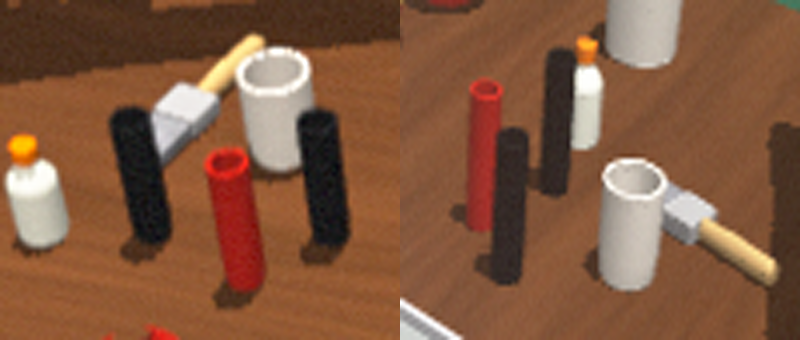

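The crop confirms the choice. The red slim open cup stands between two black look-alikes, and the white cup stands next to the brush, which lies low behind it. I'll go above the white cup.

Emit:
drive_tool(
  moves="0.02 -0.014 0 -2 1; 0.06 -0.043 0 -6 1; 0.105 -0.075 0.005 -11 1; 0.15 -0.106 0.01 -15 1; 0.195 -0.138 0.015 -17.4 1; 0.235 -0.167 0.02 -17.4 1; 0.257 -0.182 0.022 -17.4 1; 0.2646 -0.1877 0.0226 -17.4 1",
  grip_force=15,
)

```text
time_s: 1.6
tool_pos: [0.4255, -0.319, 0.2]
tool_rot: [-180.0, -0.1, 40.5]
force: [0.5, -0.4, 0.8]
grip_width: 0.0869
```

```bash
python3 go.py .422 -.325 .052 40; python3 - <<'E'
from h import *
im,d=save('wrist','w1.png')
o=get_obs();M=R.from_euler('xyz',o['tool_rot'],degrees=True).as_matrix();c=calibration('wrist');K=np.array(c['intrinsics']);T=np.array(c['T_tool_cam'])
v,u=np.mgrid[:420,:560];x=(u-K[0,2])/K[0,0];y=(v-K[1,2])/K[1,1];r=np.hypot(x,y)+1e-9;k=np.tan(np.minimum(r,1.5))/r
P=np.stack([x*k*d,-y*k*d,-d],-1);P=P@T[:3,:3].T+T[:3,3];P=P@M.T+o['tool_pos']
h=cv2.cvtColor(im,cv2.COLOR_RGB2HSV)
m=(d>0)&(abs(P[...,2]-.08)<.007)&(np.hypot(P[...,0]-.422,P[...,1]+.325)<.05)&(h[...,1]<70)
q=P[m];print(m.sum(),q.mean(0),q[:,2].max(),cv2.minEnclosingCircle((q[:,:2]*1000).astype(np.float32)))
from m import circ;print(circ(q,.027))
E
```

```text
[ 0.4255 -0.319   0.2   ] [-1.7997e+02 -1.3000e-01  4.0520e+01] 0.08693931010989149 [ 0.5 -0.4  0.8] t 1.6 q7 -16.9
(array([-0.0068,  0.0024,  0.148 ]), np.float64(0.5))
1037 [ 0.42086938 -0.32681769  0.08046913] 0.08362226305501852 ((421.3216247558594, -326.4453125), 29.03426742553711)
(array([ 0.4219736, -0.3259577]), np.float64(0.001298503528782369))
```

```bash
python3 go.py .422 -.326 .052 40
```

```text
[ 0.4248 -0.3203  0.2001] [-1.7999e+02 -8.0000e-02  4.0460e+01] 0.08724671311525985 [1.2 0.1 0.7] t 1.65 q7 -16.8
(array([-0.0061,  0.0025,  0.1481]), np.float64(0.5))
```

Emit:
drive_tool(
  moves="-0.001 0.001 0.01 0 1; -0.001 0.001 0.03 0 1; -0.001 0.001 0.06 0 1; -0.001 0.001 0.09 0 1; -0.001 0.001 0.118 0 1; -0.001 0.001 0.138 0 1; -0.001 0.001 0.147 0 1; -0.001 0.001 0.148 0 1",
)

```text
time_s: 2.45
tool_pos: [0.42, -0.3275, 0.0504]
tool_rot: [-179.9, 0.1, 39.9]
force: [0.1, 0.2, 0.6]
grip_width: 0.0871
```

Emit:
drive_tool(
  moves="0 0 0 0 1; 0 0 0 0 0.5; 0 0 0 0 -0.2; 0 0 0 0 -1; 0 0 0 0 -1; 0 0 0 0 -1; 0 0 0 0 -1; 0 0 0 0 -1",
  grip_force=15,
)

```text
time_s: 3.25
tool_pos: [0.422, -0.3264, 0.0522]
tool_rot: [180.0, 0.0, 40.0]
force: [-1.1, 0.1, 2.6]
grip_width: 0.0568
```

```bash
python3 go.py .564 -.029 .19
```

```text
[ 0.422  -0.3264  0.0522] [179.98   0.    40.03] 0.05677089744939153 [-1.1  0.1  2.6] t 3.25 q7 -19.2
(array([ 0.3   , -0.1364, -0.1378]), None)
```

Emit:
drive_tool(
  moves="0 0 -0.008 0 -1; 0 0 -0.025 0 -1; 0 0 -0.05 0 -1; 0 0 -0.08 0 -1; 0 0 -0.11 0 -1; 0 0 -0.13 0 -1; 0 0 -0.138 0 -1; 0 0 -0.14 0 -1",
)

```text
time_s: 4.05
tool_pos: [0.4221, -0.3266, 0.1927]
tool_rot: [179.9, -0.0, 40.0]
force: [0.8, 0.1, -2.2]
grip_width: 0.0562
```

Emit:
drive_tool(
  moves="0.01 -0.005 0 0 -1; 0.035 -0.016 0 0 -1; 0.07 -0.032 0 0 -1; 0.11 -0.05 0 0 -1; 0.15 -0.068 0 0 -1; 0.19 -0.086 0 0 -1; 0.23 -0.105 0 0 -1; 0.262 -0.119 0 0 -1",
)

```text
time_s: 4.85
tool_pos: [0.5457, -0.0623, 0.1904]
tool_rot: [-179.8, 0.0, 40.2]
force: [0.1, -0.4, -1.1]
grip_width: 0.0564
```

Emit:
drive_tool(
  moves="0.018 -0.008 0 0 -1; 0.03 -0.0135 0 0 -1; 0.036 -0.0165 0 0 -1; 0.038 -0.0174 0 0 -1; 0.038 -0.0174 0 0 -1; 0.038 -0.0174 0 0 -1; 0.038 -0.0174 0 0 -1; 0.038 -0.0174 0 0 -1",
)

```text
time_s: 5.65
tool_pos: [0.5638, -0.0298, 0.192]
tool_rot: [180.0, 0.0, 39.9]
force: [-0.1, 0.4, -1.9]
grip_width: 0.0565
```

```bash
cat > look.py <<'E'
from h import *
from m import circ
def wcloud():
    im,d=read_camera('wrist')
    return im,d
def wpts(d,o):
    M=R.from_euler('xyz',o['tool_rot'],degrees=True).as_matrix();c=calibration('wrist');K=np.array(c['intrinsics']);T=np.array(c['T_tool_cam'])
    v,u=np.mgrid[:420,:560];x=(u-K[0,2])/K[0,0];y=(v-K[1,2])/K[1,1];r=np.hypot(x,y)+1e-9;k=np.tan(np.minimum(r,1.5))/r
    P=np.stack([x*k*d,-y*k*d,-d],-1);P=P@T[:3,:3].T+T[:3,3];return P@M.T+o['tool_pos']
E
python3 go.py .564 -.029 .07; python3 - <<'E'
from look import *
o=get_obs();im,d=save('wrist','w2.png');P=wpts(d,o);h=cv2.cvtColor(im,cv2.COLOR_RGB2HSV)
b=(d>0)&(h[...,0]>95)&(h[...,0]<125)&(h[...,1]>90)&(np.hypot(P[...,0]-.564,P[...,1]+.029)<.07)
q=P[b];top=np.percentile(q[:,2],98);r=q[q[:,2]>top-.004];print(len(q),top,len(r),r.mean(0));print(circ(r,.042),cv2.minEnclosingCircle((r[:,:2]*1000).astype(np.float32)))
w=(d>0)&(h[...,1]<50)&(h[...,2]>120)&(P[...,2]>.1)&(P[...,2]<.25)&(np.hypot(P[...,0]-o['tool_pos'][0],P[...,1]-o['tool_pos'][1])<.05)
q=P[w];print(len(q),np.percentile(q,[2,50,98],axis=0).round(3).tolist() if len(q) else '')
E
```

```text
[ 0.5638 -0.0298  0.192 ] [1.7998e+02 1.0000e-02 3.9950e+01] 0.056465332861273684 [-0.1  0.4 -1.9] t 5.65 q7 -54.8
(array([ 0.0007, -0.0006,  0.122 ]), None)
3301 0.060546475365876096 694 [ 0.58115446 -0.01604287  0.05956921]
(array([ 0.56345384, -0.02999749]), np.float64(0.0012248486012901914)) ((564.5673828125, -29.102249145507812), 43.127418518066406)
8331 [[0.539, -0.054, 0.145], [0.564, -0.028, 0.2], [0.592, -0.001, 0.222]]
```

View pics/w2.png

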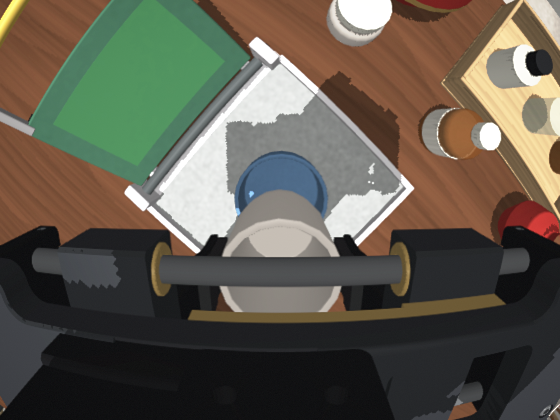

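The wrist view shows the white cup held upright at (278,265), over the blue cup at (281,190). Blue's centre measures (0.564,-0.030) with its rim at 0.060, as expected. I'll lower the white cup.

Emit:
drive_tool(
  moves="0 0 0.01 0 -1; 0 0 0.03 0 -1; 0 0 0.055 0 -1; 0 0 0.08 0 -1; 0 0 0.1 0 -1; 0 0 0.113 0 -1; 0 0 0.12 0 -1; 0 0 0.1225 0 -1",
)

```text
time_s: 6.5
tool_pos: [0.5637, -0.029, 0.0688]
tool_rot: [-180.0, 0.0, 40.0]
force: [-0.9, 0.4, -0.6]
grip_width: 0.0568
```

Emit:
drive_tool(
  moves="0 0 0 0 -1; 0 0 0 0 -1; 0 0 0.0005 0 -1; 0 0 0.0005 0 -1; 0 0 0.0005 0 0.4; 0 0 0.0005 0 1; 0 0 0.0005 0 1; 0 0 0.0005 0 1",
)

```text
time_s: 7.3
tool_pos: [0.5641, -0.029, 0.0691]
tool_rot: [180.0, -0.0, 40.0]
force: [0.7, -0.3, 0.1]
grip_width: 0.0772
```

Emit:
drive_tool(
  moves="0 0 0 0 1; 0 0 -0.01 0 1; 0 0 -0.04 0 1; 0 0 -0.08 0 1; 0 0 -0.12 0 1; 0 0 -0.15 0 1; 0 0 -0.16 0 1; 0 0 -0.16 0 1",
)

```text
time_s: 8.1
tool_pos: [0.5649, -0.0289, 0.2309]
tool_rot: [179.8, -0.1, 40.0]
force: [0.1, -0.3, -1.4]
grip_width: 0.0872
```

```bash
cat > nest.py <<'E'
from look import *
import sys
cam=sys.argv[1]; fn=sys.argv[2]
o=get_obs();im,d=save(cam,fn);P=wpts(d,o) if cam=='wrist' else cloud(cam,d);h=cv2.cvtColor(im,cv2.COLOR_RGB2HSV)
H,S,V=[h[...,i].astype(int) for i in range(3)]
near=(d>0)&(np.hypot(P[...,0]-.564,P[...,1]+.029)<.06)
for n,c,r,zz in(('blue',(H>95)&(H<125)&(S>90)&(P[...,2]<.07),.042,.06),('white',(S<60)&(V>90)&(P[...,2]>.09)&(P[...,2]<.103),.027,.098),('red',((H<8)|(H>172))&(S>140)&(P[...,2]>.1),.014,.14)):
    q=P[near&c]
    if len(q)<20: print(n,len(q));continue
    top=np.percentile(q[:,2],98);k=q[q[:,2]>top-.005];print(n,len(q),'top',top.round(4),'want',zz,'c',circ(k,r),k[:,:2].min(0).round(3),k[:,:2].max(0).round(3))
E
python3 nest.py wrist w3.png; python3 nest.py scene s3.png; python3 go.py .571 -.2955 .2
```

```text
blue 1879 top 0.0608 want 0.06 c (array([ 0.56413063, -0.02960548]), np.float64(0.0012370435948062851)) [ 0.521 -0.072] [0.607 0.013]
white 896 top 0.0989 want 0.098 c (array([ 0.56483392, -0.0280469 ]), np.float64(0.0012482836086137746)) [ 0.536 -0.057] [0.593 0.   ]
red 0
blue 390 top 0.0621 want 0.06 c (array([ 0.56560275, -0.03022835]), np.float64(0.0014859119274034883)) [ 0.532 -0.073] [0.61  0.012]
white 130 top 0.1019 want 0.098 c (array([ 0.56520114, -0.02994033]), np.float64(0.0016538128135594166)) [ 0.537 -0.057] [ 0.594 -0.003]
red 0
[ 0.5632 -0.0291  0.2277] [-1.7993e+02  9.0000e-02  4.0020e+01] 0.08723315288916299 [-0.9 -0.  -0.8] t 8.2 q7 -54.2
(array([-0.1652,  0.209 ,  0.0277]), None)
```

White is nested: its rim is at 0.099 (0.098 wanted) and its centre is within 2 mm of blue's. Next, the red cup.

Emit:
drive_tool(
  moves="-0.012 0.015 0 4 0.3; -0.036 0.046 0 12 0.1; -0.065 0.083 0 20 0.1; -0.096 0.122 0 28 0.1; -0.124 0.157 0 36 0.1; -0.147 0.186 0 43 0.1; -0.16 0.203 0 43 0.1; -0.165 0.209 0 43 0.1",
)

```text
time_s: 9.0
tool_pos: [0.5707, -0.2973, 0.2267]
tool_rot: [-179.9, 0.2, -3.0]
force: [0.0, -0.3, -0.0]
grip_width: 0.048
```

Emit:
drive_tool(
  moves="0 0 0.01 0 0.1; 0 0 0.02 0 0.1; 0 0 0.03 0 0.1; 0 0 0.03 0 0.1; 0 0 0.03 0 0.1; 0 0 0.03 0 0.1; 0 0 0.03 0 0.1; 0 0 0.03 0 0.1",
)

```text
time_s: 9.8
tool_pos: [0.5722, -0.2953, 0.1995]
tool_rot: [180.0, -0.0, -3.0]
force: [0.5, 0.7, 0.3]
grip_width: 0.048
```

```bash
python3 - <<'E'
from look import *
o=get_obs();im,d=save('wrist','w4.png');P=wpts(d,o);h=cv2.cvtColor(im,cv2.COLOR_RGB2HSV);H,S=h[...,0],h[...,1]
q=P[(d>0)&((H<8)|(H>172))&(S>140)&(np.hypot(P[...,0]-.571,P[...,1]+.296)<.04)&(P[...,2]>.05)&(P[...,2]<.13)]
top=np.percentile(q[:,2],98);k=q[q[:,2]>top-.005];print(len(q),top,len(k),circ(k,.014),k[:,:2].min(0),k[:,:2].max(0))
E
python3 go.py .571 -.2955 .086
```

```text
1556 0.11870371442223641 596 (array([ 0.57262084, -0.29465473]), np.float64(0.001197444319189742)) [ 0.55677715 -0.31001026] [ 0.58801272 -0.27932235]
[ 0.5721 -0.2953  0.1993] [ 1.7998e+02 -3.0000e-02 -2.9900e+00] 0.04788646819441957 [-0.6  0.1 -0.4] t 9.85 q7 -72.8
(array([-0.0012,  0.0002,  0.1133]), None)
```

Emit:
drive_tool(
  moves="0 0 0.008 0 0.1; 0 0 0.025 0 0.1; 0 0 0.05 0 0.1; 0 0 0.075 0 0.1; 0 0 0.095 0 0.1; 0 0 0.107 0 0.1; 0 0 0.112 0 0.1; 0 0 0.113 0 0.1",
)

```text
time_s: 10.65
tool_pos: [0.5719, -0.2952, 0.0856]
tool_rot: [-180.0, 0.0, -3.0]
force: [0.6, 0.8, 1.5]
grip_width: 0.0479
```

Emit:
drive_tool(
  moves="0 0 0 0 0.1; 0 0 0 0 0.1; 0 0 0 0 -0.4; 0 0 0 0 -1; 0 0 0 0 -1; 0 0 0 0 -1; 0 0 0 0 -1; 0 0 0 0 -1",
  grip_force=12,
)

```text
time_s: 11.45
tool_pos: [0.5722, -0.2953, 0.0863]
tool_rot: [180.0, -0.0, -3.0]
force: [1.0, 0.3, 2.7]
grip_width: 0.0321
```

```bash
python3 go.py .5645 -.029 .23
```

```text
[ 0.5722 -0.2953  0.0863] [ 1.7998e+02 -3.0000e-02 -2.9800e+00] 0.032128778979996116 [1.  0.3 2.7] t 11.45 q7 -74.2
(array([-0.0215, -0.2655, -0.1438]), None)
```

Emit:
drive_tool(
  moves="0 0 -0.008 0 -1; 0 0 -0.025 0 -1; 0 0 -0.05 0 -1; 0 0 -0.08 0 -1; 0 0 -0.11 0 -1; 0 0 -0.135 0 -1; 0 0 -0.147 0 -1; 0 0 -0.15 0 -1",
)

```text
time_s: 12.25
tool_pos: [0.5726, -0.2954, 0.2375]
tool_rot: [179.9, -0.1, -3.0]
force: [-0.4, -0.2, -2.1]
grip_width: 0.0321
```

Emit:
drive_tool(
  moves="-0.001 -0.012 0 0 -1; -0.003 -0.037 0 0 -1; -0.006 -0.073 0 0 -1; -0.009 -0.11 0 0 -1; -0.012 -0.147 0 0 -1; -0.015 -0.184 0 0 -1; -0.018 -0.217 0 0 -1; -0.02 -0.242 0 0 -1",
)

```text
time_s: 13.05
tool_pos: [0.5629, -0.0484, 0.234]
tool_rot: [-179.9, 0.2, -2.8]
force: [0.3, -0.6, -1.4]
grip_width: 0.032
```

Emit:
drive_tool(
  moves="-0.001 -0.014 0 0 -1; -0.0013 -0.021 0 0 -1; -0.0015 -0.0235 0 0 -1; -0.0015 -0.0235 0 0 -1; -0.0015 -0.0235 0 0 -1; -0.0015 -0.0235 0 0 -1; -0.0015 -0.0235 0 0 -1; -0.0015 -0.0235 0 0 -1",
)

```text
time_s: 13.85
tool_pos: [0.5643, -0.0294, 0.2359]
tool_rot: [180.0, 0.0, -3.0]
force: [-0.4, 0.2, -1.8]
grip_width: 0.0323
```

```bash
python3 nest.py wrist w5.png; python3 go.py .5645 -.029 .109
```

```text
blue 1677 top 0.0609 want 0.06 c (array([ 0.56384306, -0.02967216]), np.float64(0.0013101910712200137)) [ 0.529 -0.072] [0.608 0.013]
white 573 top 0.0989 want 0.098 c (array([ 0.56438022, -0.02865379]), np.float64(0.0011844328097194345)) [ 0.545 -0.057] [ 0.593 -0.   ]
red 3812 top 0.2681 want 0.14 c (array([ 0.56520888, -0.02868241]), np.float64(0.00114715336353204)) [ 0.548 -0.044] [ 0.58  -0.014]
[ 0.5643 -0.0292  0.2359] [179.99  -0.    -3.01] 0.03184900649831696 [ 0.1 -0.1 -1.5] t 13.9 q7 -96.4
(array([ 0.0002, -0.0003,  0.1269]), None)
```

View pics/w5.png

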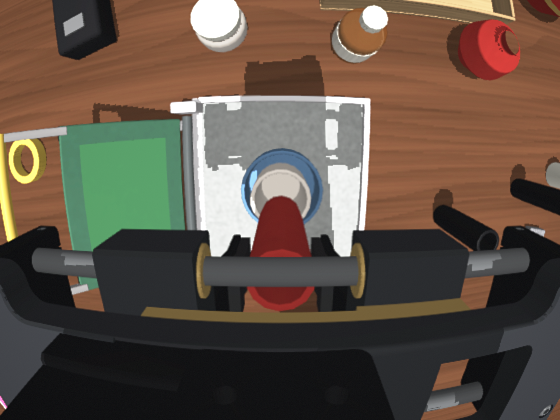

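The wrist view shows red held at (280,230) over white at (280,190), with axes about 1 mm apart. I'll lower and release it.

Emit:
drive_tool(
  moves="0 0 0.01 0 -1; 0 0 0.03 0 -1; 0 0 0.055 0 -1; 0 0 0.08 0 -1; 0 0 0.102 0 -1; 0 0 0.117 0 -1; 0 0 0.124 0 -1; 0 0 0.1265 0 -1",
)

```text
time_s: 14.7
tool_pos: [0.5641, -0.0289, 0.1088]
tool_rot: [-180.0, 0.1, -3.0]
force: [0.1, -0.3, -0.9]
grip_width: 0.032
```

Emit:
drive_tool(
  moves="0 0 0 0 -1; 0 0 0.0005 0 -1; 0 0 0.0005 0 -1; 0 0 0.0005 0 -1; 0 0 0.0005 0 -0.2; 0 0 0.0005 0 0; 0 0 0.0005 0 0; 0 0 0.0005 0 0",
)

```text
time_s: 15.5
tool_pos: [0.5644, -0.0289, 0.1091]
tool_rot: [180.0, -0.0, -3.0]
force: [-0.5, -0.2, -0.0]
grip_width: 0.0425
```

Emit:
drive_tool(
  moves="0 0 0 0 0; 0 0 -0.01 0 0; 0 0 -0.035 0 0; 0 0 -0.07 0 0; 0 0 -0.105 0 0; 0 0 -0.135 0 0; 0 0 -0.15 0 0; 0 0 -0.155 0 0",
)

```text
time_s: 16.3
tool_pos: [0.5651, -0.0288, 0.2661]
tool_rot: [180.0, -0.2, -3.0]
force: [1.3, 0.6, -0.3]
grip_width: 0.0433
```

```bash
python3 nest.py wrist w6.png;python3 nest.py scene s6.png; python3 nest.py side d6.png;  python3 - <<'E'
from look import *
# bar from scene+side (robust): points near expected bar line
for cam,fn in(('scene','pics/s6.npz'),('side','pics/d6.npz')):
    z=np.load(fn);im,d=z['im'],z['d'];P=cloud(cam,d);h=cv2.cvtColor(im,cv2.COLOR_RGB2HSV)
    q=P[(d>0)&(h[...,0]>22)&(h[...,0]<36)&(h[...,1]>150)&(np.hypot(P[...,1]-.222,P[...,2]-.182)<.02)&(abs(P[...,0]-.574)<.1)]
    if len(q)<20: print(len(q));continue
    a=np.polyfit(q[:,0],q[:,1],1);print(cam,len(q),'x',q[:,0].min(),q[:,0].max(),'y at .574',np.polyval(a,.574),'slope',a[0],'z',np.percentile(q[:,2],[5,50,95]))
    c=calibration(cam);cc=np.array(c['cam_to_world'])[:3,3]; m=q.mean(0);n=(cc-m)/np.linalg.norm(cc-m);print('  axis est (center-.006 along ray)',m-.005*n)
    # caddy rim corners via hinge pinpoints
    print('  ',[(x['uv'],x['conf']) for nme in('flap_bar','flap_hinge') for x in pinpoint(cam,nme)[:1]])
E
python3 go.py .574 .222 .23
```

```text
blue 1528 top 0.0611 want 0.06 c (array([ 0.56415627, -0.02968834]), np.float64(0.001294832239309158)) [ 0.522 -0.072] [0.607 0.013]
white 582 top 0.0991 want 0.098 c (array([ 0.56433317, -0.02861427]), np.float64(0.0012820378205897576)) [ 0.536 -0.057] [ 0.592 -0.   ]
red 784 top 0.1409 want 0.14 c (array([ 0.56529761, -0.02820295]), np.float64(0.001165071031451266)) [ 0.55  -0.042] [ 0.581 -0.013]
blue 385 top 0.0616 want 0.06 c (array([ 0.56533853, -0.03123466]), np.float64(0.0014713211837669147)) [ 0.531 -0.073] [0.609 0.011]
white 96 top 0.1027 want 0.098 c (array([ 0.56565775, -0.02974046]), np.float64(0.0017462505694675091)) [ 0.537 -0.056] [ 0.595 -0.003]
red 174 top 0.1432 want 0.14 c (array([ 0.56482961, -0.02907137]), np.float64(0.00274219942815066)) [ 0.547 -0.054] [ 0.58  -0.015]
blue 212 top 0.0604 want 0.06 c (array([ 0.56293554, -0.02750831]), np.float64(0.0018915074486062925)) [ 0.52  -0.066] [0.576 0.018]
white 70 top 0.1 want 0.098 c (array([ 0.5636839 , -0.02576711]), np.float64(0.002407639456158416)) [ 0.536 -0.052] [0.589 0.002]
red 162 top 0.3225 want 0.14 c (array([ 0.55890416, -0.0565484 ]), np.float64(0.012562186328287466)) [ 0.524 -0.066] [ 0.577 -0.052]
scene 214 x 0.4900241741506317 0.6576357715114084 y at .574 0.2213196956779676 slope -0.05883325796313703 z [0.18046156 0.18531699 0.18849231]
  axis est (center-.006 along ray) [0.57783253 0.22071781 0.18167906]
   [([374.2, 219.0], 0.63), ([318.0, 242.1], 0.58)]
side 198 x 0.4876158312638036 0.6553953839321406 y at .574 0.2259765641131809 slope -0.05685425481775256 z [0.17963968 0.1838111  0.18697146]
  axis est (center-.006 along ray) [0.56904026 0.22378582 0.18077748]
   [([220.3, 220.2], 0.75), ([261.6, 239.9], 0.74)]
[ 0.5636 -0.029   0.2624] [-1.7999e+02  1.5000e-01 -2.9800e+00] 0.04342365877862318 [0.3 0.  0.7] t 16.65 q7 -96.1
(array([-0.0026, -0.2512,  0.0324]), None)
```

All three cups are nested: the rims are at 0.061, 0.099 and 0.141, against 0.060, 0.098 and 0.140 expected, with centres within 2 mm. The side view's "red" reading picked up background, so I ignored it. Now the flap bar.

Emit:
drive_tool(
  moves="0 -0.012 0 0 0; -0.001 -0.037 0 0 0; -0.001 -0.073 0 0 0; -0.002 -0.11 0 0 0; -0.002 -0.147 0 0 0; -0.003 -0.184 0 0 0; -0.003 -0.217 0 0 0; -0.003 -0.238 0 0 0",
)

```text
time_s: 17.45
tool_pos: [0.5723, 0.2136, 0.2636]
tool_rot: [-179.9, 0.1, -2.7]
force: [-0.4, 0.6, -0.1]
grip_width: 0.0434
```

Emit:
drive_tool(
  moves="0 -0.009 0 0 0; 0 -0.0125 0 0 0; 0 -0.0125 0 0 0; 0 -0.0125 0.01 0 0; 0 -0.0125 0.02 0 0; 0 -0.0125 0.02 0 0; 0 -0.0125 0.02 0 0; 0 -0.0125 0.02 0 0",
)

```text
time_s: 18.25
tool_pos: [0.5745, 0.2211, 0.2441]
tool_rot: [180.0, -0.0, -3.0]
force: [1.0, -0.4, 0.6]
grip_width: 0.0434
```

```bash
python3 go.py .573 .222 .163 -3.3; python3 - <<'E'
from look import *
o=get_obs();im,d=save('wrist','w7.png');P=wpts(d,o);h=cv2.cvtColor(im,cv2.COLOR_RGB2HSV)
q=P[(d>0)&(h[...,0]>20)&(h[...,0]<38)&(h[...,1]>130)&(np.hypot(P[...,1]-.222,P[...,2]-.182)<.025)&(abs(P[...,0]-.574)<.1)]
a=np.polyfit(q[:,0],q[:,1],1);print(len(q),q.min(0),q.max(0),'y',np.polyval(a,.573),'mean',q.mean(0),a,'z',np.percentile(q[:,2],[5,50,95]))
E
```

```text
[0.5745 0.2211 0.2441] [ 1.8e+02 -2.0e-02 -3.0e+00] 0.04338691085574586 [ 1.  -0.4  0.6] t 18.25 q7 -124.2
(array([-0.0015, -0.0008,  0.0811]), np.float64(0.3))
2349 [0.49936419 0.21237982 0.18012161] [0.65699665 0.23258223 0.18766439] y 0.2224933148262355 mean [0.60548861 0.22065833 0.1844706 ] [-0.05648084  0.25485684] z [0.18204746 0.18472109 0.18626891]
```

View pics/w7.png

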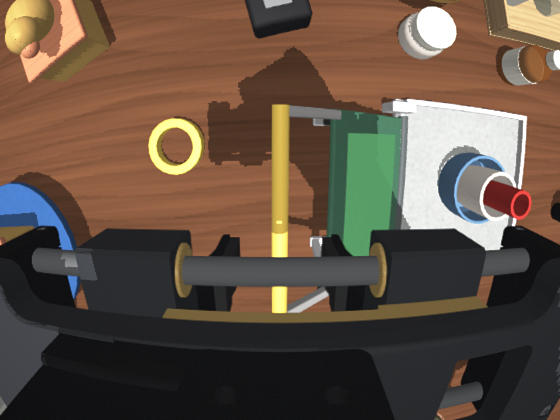

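The bar (280,230) lies centred between the open fingers, with the panel well clear to the right. Its axis measures y=0.2225, z=0.180, matching the text (35+145 mm). I'll descend and close.

Emit:
drive_tool(
  moves="-0.001 -0.001 0.008 0.3 0; -0.001 -0.001 0.022 0.3 0; -0.001 -0.001 0.04 0.3 0; -0.001 -0.001 0.057 0.3 0; -0.001 -0.001 0.07 0.3 0; -0.001 -0.001 0.078 0.3 0; -0.001 -0.001 0.081 0.3 0; -0.001 -0.001 0.081 0.3 0",
)

```text
time_s: 19.1
tool_pos: [0.5733, 0.2225, 0.1627]
tool_rot: [180.0, 0.0, -3.3]
force: [0.0, 0.0, 0.9]
grip_width: 0.0439
```

Emit:
drive_tool(
  moves="0 0 0 0 0; 0 0 0 0 -0.4; 0 0 0 0 -0.8; 0 0 0 0 -1; 0 0 0 0 -1; 0 0 0 0 -1; 0 0 0 0 -1; 0 0 0 0 -1",
  grip_force=15,
)

```text
time_s: 19.9
tool_pos: [0.5734, 0.2218, 0.163]
tool_rot: [179.9, 0.0, -3.3]
force: [-1.5, -3.3, 1.4]
grip_width: 0.0113
```

```bash
python3 go.py .573 .222 .163 -3.3; python3 - <<'E'
import numpy as np
# bar offset from hinge: arc in (caddy y, z); shift in tool axes (y tool=-caddy y, z tool=-world z)
for a in range(0,46,3):
    t=np.radians(45-a); print(a,'y',round(.205*(np.sin(np.pi/4)-np.sin(t)),4),'z',round(-.205*(np.cos(t)-np.cos(np.pi/4)),4))
E
```

```text
[0.5734 0.2218 0.163 ] [ 1.7994e+02  1.0000e-02 -3.3000e+00] 0.011267494776184477 [-1.5 -3.3  1.4] t 19.9 q7 -126.1
(array([-0.0004, -0.0001, -0.    ]), np.float64(-0.0))
0 y 0.0 z -0.0
3 y 0.0078 z -0.0074
6 y 0.0159 z -0.0144
9 y 0.0245 z -0.0209
12 y 0.0333 z -0.027
15 y 0.0425 z -0.0326
18 y 0.0519 z -0.0377
21 y 0.0616 z -0.0423
24 y 0.0715 z -0.0464
27 y 0.0816 z -0.05
30 y 0.0919 z -0.0531
33 y 0.1023 z -0.0556
36 y 0.1129 z -0.0575
39 y 0.1235 z -0.0589
42 y 0.1342 z -0.0598
45 y 0.145 z -0.06
```

Emit:
drive_tool(
  moves="0 0.0025 -0.0025 0 -1; 0 0.0065 -0.0062 0 -1; 0 0.0118 -0.0109 0 -1; 0 0.0173 -0.0155 0 -1; 0 0.023 -0.0198 0 -1; 0 0.0288 -0.024 0 -1; 0 0.0333 -0.027 0 -1; 0 0.0333 -0.027 0 -1",
)

```text
time_s: 20.7
tool_pos: [0.5714, 0.189, 0.1908]
tool_rot: [-180.0, -0.0, -3.3]
force: [-0.6, 1.0, -0.9]
grip_width: 0.0114
```

```bash
python3 - <<'E'
from look import *
o=get_obs();print({k:np.round(o[k],4) for k in('tool_pos','tool_rot','force','grip_width','time_s')})
y0=.2225;h=np.array([y0-.145,.035]);b=np.array([o['tool_pos'][1],o['tool_pos'][2]+.018]);v=b-h;print('r',np.linalg.norm(v),'lean',np.degrees(np.arctan2(*v)))
E
```

```text
{'tool_pos': array([0.5714, 0.189 , 0.1908]), 'tool_rot': array([-1.799833e+02, -2.540000e-02, -3.312500e+00]), 'force': array([-0.5843,  1.0091, -0.8669]), 'grip_width': np.float64(0.0114), 'time_s': np.float64(20.7)}
r 0.20645661656015699 lean 32.68738264605231
```

Emit:
drive_tool(
  moves="0 0.0061 -0.0037 0 -1; 0 0.0155 -0.009 0 -1; 0 0.0251 -0.0138 0 -1; 0 0.0349 -0.0181 0 -1; 0 0.045 -0.0218 0 -1; 0 0.0535 -0.0246 0 -1; 0 0.0586 -0.0261 0 -1; 0 0.0586 -0.0261 0 -1",
)

```text
time_s: 21.5
tool_pos: [0.568, 0.1292, 0.2167]
tool_rot: [180.0, 0.0, -3.4]
force: [-1.6, 3.1, 4.5]
grip_width: 0.0114
```

Emit:
drive_tool(
  moves="0 0.0052 -0.0012 0 -1; 0 0.0122 -0.0028 0 -1; 0 0.021 -0.0044 0 -1; 0 0.0299 -0.0056 0 -1; 0 0.0388 -0.0064 0 -1; 0 0.0459 -0.0068 0 -1; 0 0.0506 -0.0069 0 -1; 0 0.0531 -0.0069 0 -1",
)

```text
time_s: 22.3
tool_pos: [0.5649, 0.0767, 0.2224]
tool_rot: [180.0, 0.0, -3.3]
force: [-0.2, 0.2, 0.3]
grip_width: 0.0112
```

Emit:
drive_tool(
  moves="0 0 0 0 -1; 0 0 0 0 -1; 0 0 0 0 -1; 0 0 0 0 -1; 0 0 0 0 -1; 0 0 0 0 -1; 0 0 0 0 -1; 0 0 0 0 -1",
)

```text
time_s: 23.1
tool_pos: [0.5649, 0.0777, 0.2225]
tool_rot: [180.0, 0.0, -3.3]
force: [0.3, 0.8, -5.3]
grip_width: 0.0112
```

```bash
python3 nest.py scene s8.png; python3 nest.py side d8.png; python3 - <<'E'
from look import *
o=get_obs();print({k:np.round(o[k],4) for k in('tool_pos','tool_rot','force','grip_width','time_s')})
for cam,fn in(('scene','s8'),('side','d8')):
    z=np.load(f'pics/{fn}.npz');im,d=z['im'],z['d'];P=cloud(cam,d);h=cv2.cvtColor(im,cv2.COLOR_RGB2HSV);H,S=h[...,0],h[...,1]
    near=(d>0)&(abs(P[...,0]-.566)<.1)&(abs(P[...,1]-.077)<.06)
    g=P[near&(H>45)&(H<95)&(S>70)&(P[...,2]>.04)&(P[...,2]<.19)]
    y=P[near&(H>20)&(H<38)&(S>130)&(P[...,2]>.19)&(P[...,2]<.28)]
    # undo caddy yaw
    c,s=np.cos(np.radians(3.3)),np.sin(np.radians(3.3));yy=(g[:,0]-.564)*s+(g[:,1]-.077)*c
    print(cam,len(g),'panel lean out deg',np.degrees(np.arctan(np.polyfit(g[:,2],yy,1)[0])) if len(g)>30 else '','bar',len(y),y.mean(0) if len(y) else '')
E
cd pics; python3 -c "
import cv2
a=cv2.imread('s8.png')[60:320,160:440];b=cv2.imread('d8.png')[100:300,160:400]
cv2.imwrite('c8.png',cv2.hconcat([cv2.resize(a,(400,371)),cv2.resize(b,(400,371))]))"
```

```text
blue 393 top 0.0623 want 0.06 c (array([ 0.56616534, -0.03073489]), np.float64(0.001510526206020385)) [ 0.533 -0.073] [0.611 0.012]
white 95 top 0.102 want 0.098 c (array([ 0.56520768, -0.0295605 ]), np.float64(0.0017514496740197074)) [ 0.54  -0.058] [ 0.595 -0.002]
red 174 top 0.1426 want 0.14 c (array([ 0.56558062, -0.02882112]), np.float64(0.0019948975797950347)) [ 0.545 -0.043] [ 0.583 -0.014]
blue 212 top 0.061 want 0.06 c (array([ 0.56360335, -0.02631502]), np.float64(0.00237298212798915)) [ 0.519 -0.071] [0.558 0.006]
white 46 top 0.0994 want 0.098 c (array([ 0.56403901, -0.02655117]), np.float64(0.003389696101793011)) [ 0.535 -0.054] [ 0.593 -0.   ]
red 109 top 0.141 want 0.14 c (array([ 0.56361668, -0.02672204]), np.float64(0.006924486741234763)) [ 0.524 -0.042] [ 0.575 -0.005]
{'tool_pos': array([0.5649, 0.0776, 0.2225]), 'tool_rot': array([ 1.799906e+02,  3.580000e-02, -3.276900e+00]), 'force': array([ 1.5732,  1.127 , -6.1184]), 'grip_width': np.float64(0.0114), 'time_s': np.float64(23.2)}
scene 571 panel lean out deg -0.14291466798599567 bar 141 [0.60495153 0.07512576 0.24414928]
side 1081 panel lean out deg 0.30147001500663134 bar 129 [0.53554289 0.08424708 0.24292572]
```

View pics/c8.png

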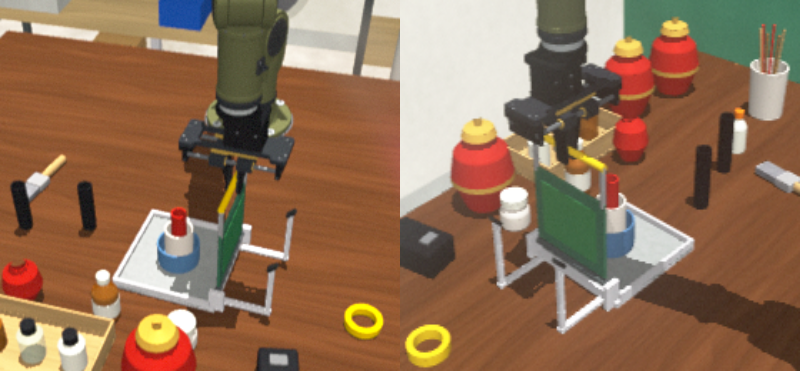

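The flap stands upright: panel lean is -0.1° (scene) and 0.3° (side). The bar is gripped, the cups are nested clear of the panel, and the bystanders look undisturbed. I'll hand it in.

```bash
python3 -c "
from cell import *
o=get_obs();print(o['force'],o['grip_width'],o['tool_pos']);print(sign_off())"
```

```text
[ 1.57319501  1.12697308 -6.11838978] 0.011410666745646846 [0.56490823 0.07761313 0.22248493]
the job is handed in; nothing more can be done
None
```

I nested the white cup in the blue one and the red cup in the white one, then swung the flap up by its yellow bar. I signed off with the flap still gripped at its balance point, about 23 s into the 72 s allowed.

- **Cups:** right after nesting, the wrist camera put the rims at 61, 99 and 141 mm (60, 98 and 140 expected). The centres were within 2 mm of each other. The final scene picture still shows them nested and clear of the panel.
- **Flap:** the panel leans -0.1° in the scene view and 0.3° in the side view. The fingers measure 11.4 mm on the 12 mm bar, closed at 15 N, and the tool held within 1 mm for the last 0.9 s. The external force on the tool was about 6 N downward; that was still growing slightly at the last reading (5.3 to 6.1 N) but is far below the limit.
- **Bystanders:** those in the final cropped view look undisturbed. I did not measure how far they moved.
- **Disagreements:** one side-camera reading of the red cup's rim (322 mm, taken right after nesting) caught the background, so I ignored it. The scene camera read the rims 2–4 mm high, about its calibration error. Sign-off gave no verdict.

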